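Rock a jammed bench dog out of its stand

ROBOT

A 6-joint arm with a two-finger parallel gripper is mounted at the origin on a cart in front of the work surface, level with it; the furniture and walls round the work are solid. World frame = base frame: x ahead of the robot, y to its left, z up, the work surface at z = 0. Lengths are in m, angles in degrees, forces in N, time in s.
With the tool pointing down it reaches from about 0.35 to 0.85 m from the base axis. Payload 8.1 kg.
Tool frame: the origin (TCP) lies between the finger pads; the fingertips stand 17 mm ahead of it and the grasp point (between the pads) lies 2 mm behind it; z points along the fingers, y is the line along which they close (so a half turn about z gives the same grasp; the last joint's range is limited). The gripper opens to 93 mm and grips with 3 to 60 N. Pads are 15 mm wide; open, the fingers measure 128 mm over their backs; the gripper's body (75 mm by 188 mm) begins 65 mm behind the grasp point.
Start: joints at [-4.893, 7.471, 85.268, -0, 87.261, -4.893], TCP at [0.6, 0, 0.236] pointing down, gripper open.
Joint ranges: [-169.43, 169.43], [-51.17, 129.36], [1.28, 143.12], [-76.62, 256.62], [0, 156.53], [-152.29, 152.29]. Speed limits (degrees/s): [136.94, 136.94, 159.86, 180, 180, 180].

INTERFACE

Orientations are given as a 3x3 rotation matrix whose columns are the frame's x, y, z axes.
In Python, from station import robot gives the robot as it stands. The module is installed in compiled form; this text tells all that it offers.
- The arm moves only by the shell command python3 -m creep 'ROWS' [FORCE]. ROWS is text: rows parted by semicolons, each of 5 numbers parted by spaces: the shift along the tool's x, y, z in m, then the turn about the tool's z in rad, then the closure in counts, from 0 (fully open) to 255 (shut). A call has 1 to 8 rows; each row shifts and turns the commanded pose from where the row before left it, along the tool's axes as they then stand; what a row does not reach is not made up. A row lasts 1/8 s, in which the tool goes at most 62.5 mm and 10.7 degrees, less where a joint would pass 70% of its speed; a pose out of reach is approached as far as the arm can. A call with a gripper value outside its range is refused whole. The fingers move at their own pace and stop on an object; FORCE is the grip in N (left out, the last holds). Time passes only in rows, so rows that do not move let the fingers close. It gives the time, the measured TCP pose, the force, the opening and the grip force at its end, in the units of the state.
- robot.state(): the state, without advancing time (a new reading comes with each control period).
- robot.read_camera(name): name is "scene" or "side" or "wrist"; returns the picture (420x560x3 uint8, red, green, blue); there is no depth.
- robot.camera_model(name): a dict with "fx", "fy", "cx", "cy" (pixels), "position" and "orientation" of the camera in the world; the wrist camera has in their place "mount" (4x4, takes a point from camera to tool coordinates, whose origin is the TCP and whose axes are the flange's). Camera axes: x right, y down, z forward; pixel columns grow to the right and rows downward; lengths in m; the calibration is good to about 2 mm. The wrist camera is an equidistant fisheye: a pixel r from the principal point sees the ray r / f radians off the axis. A picture is of the moment at which its call begins: read the wrist's pose just before it. camera_model takes no time and is no camera call.
- robot.close_job(): hands the job in; it is judged then, once.
The state is a dict: "time": time; "joints": joint angles; "dq": joint speeds; "tau": joint torques, N m; "tcp_pos": TCP position; "tool_rot": TCP orientation; "ft_force": force on the tool from outside, world axes, zero at the start; "wrist_torque": the same for the moment, N m; "gripper_width": finger opening in m; "gripper_force": force on a finger pad.
Only numpy, scipy, OpenCV 4.12 (cv2) and the standard library are available. Lean on these libraries where they do the work, as an engineer would, in place of code of your own. Each camera call takes 0.05 s, during which the arm holds its last target. There are 200 camera calls.

TASK

The taller of the two bench dogs standing in the wooden dog stand is jammed in its slot and will not pull straight out. Rock it loose along the length of the stand, first over to the left and then over to the right, then draw it up out of the slot and stand it upright on the pine board, wholly on the board, and let go. Leave the shorter dog standing in its slot.

Things in the scene. Friction and masses are not known exactly. Their poses are not given: they have to be found in the camera images.
- tall_dog: Jammed bench dog: pale wood bar upright in either slot, 125 mm tall, 22 mm thick in x (faces to grip; x as the stand's), 0.15 kg. Up from the foot: foot 22 mm wide in y to 18 mm, shank 30 wide to 32, neck 20 wide to 56, head 30 wide to the top, 75 mm above the stand. Origin on its axis 105 mm above the flat foot (good grip height), z up. Lean it 11 deg each way about its foot: origin moves 20 mm.
- short_dog: The shorter bench dog in the other slot: same wood and lower part, 88 mm tall, its head ends 38 mm above the stand's top. Origin on its axis 75 mm above its foot. Stays in its slot.
- stand: Brown block fixed to the bench, 70 (x) x 240 (y) x 62 mm, origin centre of underside, +y along it to the robot's left. Slots at y = +60 and -60 mm, 44 (y) x 26 mm, floor 12 mm above bench. In each, two stiff cheeks over the dog's shoulders stop it after a 4 mm lift; leaning the dog 10 to 12 deg along y pushes that side's cheek back for good (6 N at the head); after both it lifts freely
- pine_board: Pale pine board lying fixed on the bench to the right of the stand, 122 (x) x 240 (y) x 13 mm thick, small dovetail cuts at one end; origin at the centre of its underside, y along its length. Its top is 13 mm above the bench.
Things that resemble listed ones, but are neither listed nor needed, are in the scene too. Leave any green or purple look-alike of the tall_dog alone.

How it is judged:
By the outcome, as a careful person would: the job done as asked, in the order asked, and still so for the second after the job is handed in, with the robot touching nothing.
It also fails if it takes over 45 s, if anything falls off the work surface, if the arm or the gripper's body presses on something with over 40 N, if the wrist force passes 120 N, or if a joint passes its speed limit or range.

## Working session

There is one attempt and no reset: what is moved stays moved. The work goes in short steps, Python scripts to look and compute and a shell command to move; the robot and the scene stay as the last step left them, time stands still between calls to the robot, and variables do not carry over. Pictures are saved under pics/ and viewed, at most 13 in all, crops included, and the job is handed in when it is done.

```bash
mkdir -p pics; python3 - <<'E'
from station import robot
import cv2,numpy as np
s=robot.state();print(s['time'],s['tcp_pos'],np.round(s['tool_rot'],3).tolist(),s['gripper_width'])
for n in('scene','side','wrist'):
    im=robot.read_camera(n);cv2.imwrite(f'pics/{n}0.png',im[:,:,::-1]);m=robot.camera_model(n)
    print(n,{k:np.round(v,4).tolist() for k,v in m.items()})
E
```

```text
0.0 [5.99472536e-01 5.94507756e-05 2.34599059e-01] [[0.0, 1.0, -0.002], [1.0, -0.0, 0.0], [0.0, -0.002, -1.0]] 0.09304126884939468
scene {'fx': 470.4351, 'fy': 470.4351, 'cx': 286.3478, 'cy': 214.0517, 'position': [0.0812, -0.5617, 0.8489], 'orientation': [[0.8131, -0.4055, 0.4178], [-0.5821, -0.58, 0.5699], [0.0113, -0.7065, -0.7076]]}
side {'fx': 462.8645, 'fy': 462.8645, 'cx': 285.9696, 'cy': 208.7671, 'position': [-0.05, 0.8686, 0.7333], 'orientation': [[-0.842, -0.2759, 0.4636], [-0.5393, 0.4549, -0.7087], [-0.0154, -0.8467, -0.5318]]}
wrist {'fx': 325.1923, 'fy': 325.1923, 'cx': 282.0859, 'cy': 207.4777, 'mount': [[0.0011, -0.9654, -0.2609, 0.0733], [1.0, 0.001, 0.0003, 0.0003], [-0.0001, -0.2609, 0.9654, -0.1487], [0.0, 0.0, 0.0, 1.0]]}
```

View pics/scene0.png

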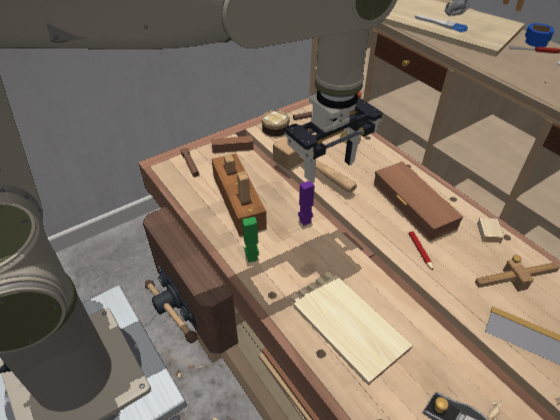

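View pics/side0.png

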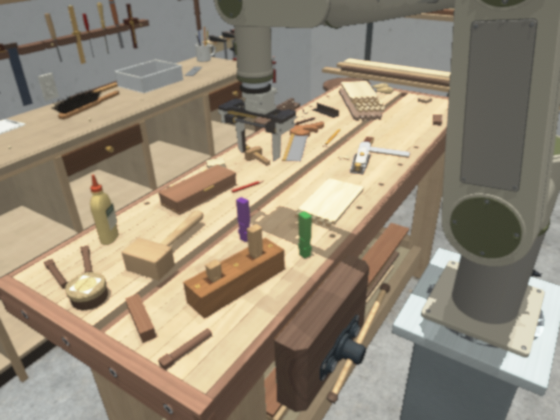

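View pics/wrist0.png

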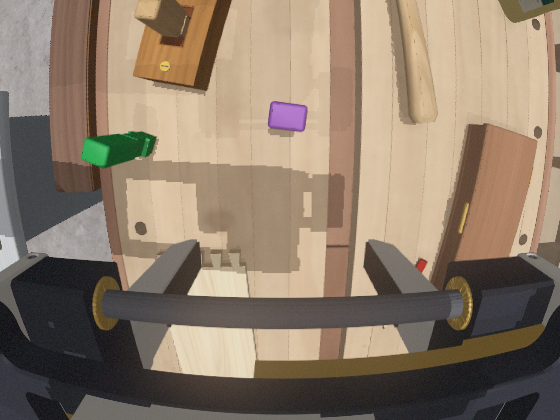

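The scene view shows these candidates for the tall dog:
- Pale tall bar in the stand: scene (243,187), side (256,241). This is my choice.
- Short dog: scene (229,162), side (213,270).
- Green look-alike: scene (251,240).
- Purple look-alike: scene (306,203).

The pine board is at scene (352,327) and side (332,200). I'll check the choice in one close crop.

```bash
python3 - <<'E'
import cv2,numpy as np
a=cv2.imread('pics/scene0.png')[140:240,200:300];b=cv2.imread('pics/side0.png')[215:315,180:290]
a=cv2.resize(a,None,fx=4,fy=4,interpolation=cv2.INTER_CUBIC);b=cv2.resize(b,None,fx=3.6,fy=4,interpolation=cv2.INTER_CUBIC)
cv2.imwrite('pics/c1.png',np.hstack([a,b]))
# board mask hulls
for n,r in(('scene',(270,385,285,420)),('side',(170,225,290,370))):
    im=cv2.imread(f'pics/{n}0.png');sub=im[r[0]:r[1],r[2]:r[3]]
    hsv=cv2.cvtColor(sub,cv2.COLOR_BGR2HSV);cx=(sub.shape[0]//2,sub.shape[1]//2);print(n,hsv[cx],hsv[3,3],hsv[-3,-3])
E
```

```text
scene [ 22  48 235] [ 16  78 218] [ 16  76 201]
side [ 26  30 250] [ 18  74 220] [ 12  90 144]
```

View pics/c1.png

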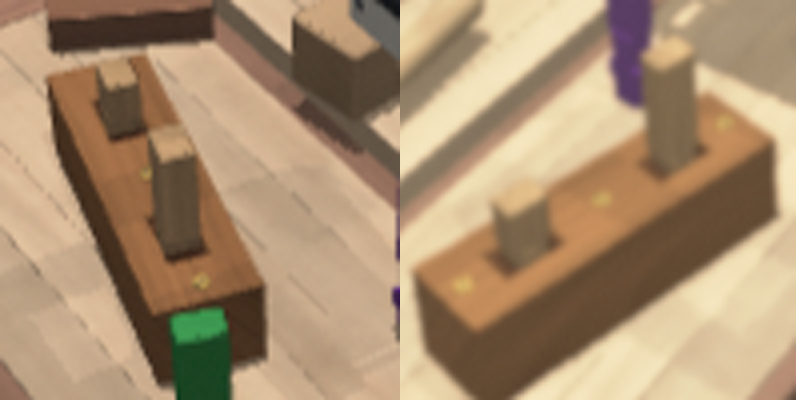

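```bash
cat > h.py <<'E'
from station import robot
import numpy as np,cv2
def cast(n,p,z):
    m=robot.camera_model(n);R=np.array(m['orientation']);c=np.array(m['position'])
    d=R@np.array([(p[0]-m['cx'])/m['fx'],(p[1]-m['cy'])/m['fy'],1]);return c+d*(z-c[2])/d[2]
def wcast(st,p,z):
    m=robot.camera_model('wrist');T=np.array(m['mount']);u=np.array([p[0]-m['cx'],p[1]-m['cy']]);r=np.hypot(*u);t=r/m['fx']
    d=np.array([*(u/r*np.sin(t)),np.cos(t)]);R=np.array(st['tool_rot'])
    c=R@T[:3,3]+st['tcp_pos'];d=R@T[:3,:3]@d;return c+d*(z-c[2])/d[2]
E
python3 - <<'E'
from h import *
np.set_printoptions(precision=4,suppress=True)
sc=[(212.5,159.3),(236.8,154.3),(265.8,212.5),(238.8,218)]
sd=[(203.6,298),(184.7,282.5),(266.9,238.5),(284.2,250)]
for n,P in(('scene',sc),('side',sd)):
    Q=np.array([cast(n,p,.062) for p in P]);c=Q.mean(0);a=(Q[0]+Q[1]-Q[2]-Q[3])[:2]/2
    print(n,Q[:,:2].tolist(),c,'len',np.hypot(*a),'yaw',np.degrees(np.arctan2(-a[0],a[1])))
print('tall',cast('scene',(243,176.2),.137),cast('side',(254.4,228.5),.137))
print('short',cast('scene',(229.5,158.5),.1),cast('side',(214,264),.1))
for n,r in(('scene',(270,385,285,420)),('side',(170,225,290,370))):
    im=cv2.imread(f'pics/{n}0.png');sub=im[r[0]:r[1],r[2]:r[3]]
    h=cv2.cvtColor(sub,cv2.COLOR_BGR2HSV);m=((h[...,0]>=20)&(h[...,1]<66)&(h[...,2]>205)).astype(np.uint8)
    k=max(cv2.findContours(m,0,1)[0],key=cv2.contourArea);k=cv2.convexHull(k).reshape(-1,2)+[r[2],r[0]]
    W=np.array([cast(n,p,.013)[:2] for p in k]);b=cv2.minAreaRect((W*1000).astype(np.float32));print('board',n,b)
E
```

```text
scene [[0.5044386070613458, 0.35271424369833626], [0.5688334374487941, 0.3342827679464151], [0.5088711956731617, 0.1041883922291752], [0.4469412555019903, 0.12520724237068248]] [0.5073 0.2291 0.062 ] len 0.23621800118735853 yaw -14.396185754245387
side [[0.49327779628619045, 0.3595180407197853], [0.5611562474477749, 0.3441425011771453], [0.5009515763913783, 0.11513276982946019], [0.438970959833134, 0.13216308133589127]] [0.4986 0.2377 0.062 ] len 0.23525603940102016 yaw -14.085900735114903
tall [0.4913 0.1703 0.137 ] [0.4857 0.1822 0.137 ]
short [0.521  0.2868 0.1   ] [0.5142 0.2955 0.1   ]
board scene ((498.581298828125, -217.4697265625), (121.15255737304688, 224.71484375), 3.101935625076294)
board side ((531.67578125, -271.197021484375), (342.0790100097656, 209.22520446777344), 89.61432647705078)
```

Chosen: the bar at scene (243,187). It stands in the stand's right-hand slot and is clearly the taller one. Next I move above it and turn to the stand's yaw.

```bash
python3 -m creep '0.044 -0.028 0 0 0; 0.044 -0.028 0 0 0; 0.044 -0.028 0 0 0; 0.044 -0.028 0 0 0; 0 0 0 0.124 0; 0 0 0 0.124 0; 0 0 0 0 0' 20
python3 - <<'E'
from h import *
s=robot.state();im=robot.read_camera('wrist');cv2.imwrite('pics/w1.png',im[:,:,::-1])
np.save('w1.npy',np.r_[s['tcp_pos'],np.ravel(s['tool_rot'])]);print(s['ft_force'])
E
```

```text
time: 1.02
tcp_pos: [0.4878, 0.1762, 0.2354]
tool_rot: [[0.244, 0.97, -0.0], [0.97, -0.244, -0.0], [-0.0, -0.0, -1.0]]
ft_force: [0.4, 0.3, -0.0]
gripper_width: 0.0928
gripper_force: 0.0
[ 0.38054839  0.25382896 -0.01409619]
```

View pics/w1.png

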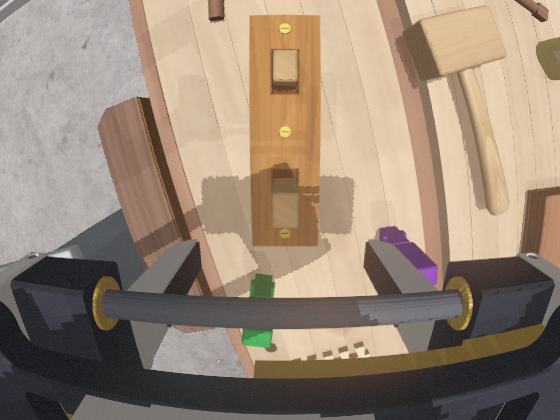

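The wrist view shows the stand square to the gripper, with its screws at (285,28), (285,132) and (285,233). The dog's near top edge is at about y=228, x 273–299.

```bash
python3 - <<'E'
from h import *
np.set_printoptions(precision=4,suppress=True)
v=np.load('w1.npy');s={'tcp_pos':v[:3],'tool_rot':v[3:].reshape(3,3)};R=s['tool_rot']
f=lambda p,z:(R.T@(wcast(s,p,z)-v[:3]))[:2]
for p in[(285,28),(285,132),(285.5,233),(250,15),(320,15),(318.5,246),(253,246)]:print(p,f(p,.062))
for p in[(273,228.5),(299,228.5),(285.5,228.5)]:print('tall',p,f(p,.137))
im=cv2.imread('pics/w1.png');print(im[165:240:3,285].tolist());print(im[215,262:312:2].tolist())
E
```

```text
(285, 28) [0.1688 0.0028]
(285, 132) [0.0631 0.0029]
(285.5, 233) [-0.0415  0.0038]
(250, 15) [ 0.1836 -0.0318]
(320, 15) [0.1839 0.0375]
(318.5, 246) [-0.0563  0.0392]
(253, 246) [-0.0564 -0.0309]
tall (273, 228.5) [-0.0109 -0.0071]
tall (299, 228.5) [-0.0109  0.0137]
tall (285.5, 228.5) [-0.0109  0.0029]
[[61, 97, 136], [58, 89, 127], [38, 60, 93], [47, 67, 100], [50, 71, 101], [68, 95, 121], [68, 93, 118], [67, 96, 119], [66, 95, 120], [71, 99, 126], [95, 130, 159], [95, 133, 164], [95, 130, 159], [95, 134, 163], [99, 137, 168], [99, 138, 169], [99, 136, 168], [95, 135, 167], [98, 138, 167], [99, 137, 168], [97, 135, 166], [65, 120, 150], [76, 145, 175], [74, 146, 176], [73, 143, 174]]
[[69, 110, 149], [64, 101, 144], [63, 100, 141], [65, 105, 146], [71, 110, 151], [80, 113, 144], [98, 134, 165], [101, 139, 170], [99, 139, 170], [100, 137, 167], [100, 137, 168], [99, 137, 168], [99, 135, 167], [98, 135, 165], [99, 136, 166], [97, 135, 165], [98, 137, 167], [93, 131, 163], [84, 113, 141], [65, 100, 141], [65, 99, 141], [61, 98, 138], [66, 99, 138], [65, 101, 140], [66, 101, 141]]
```

```bash
python3 -m creep '0.0035 0.0033 0.03 0 0; 0 0 0.045 0 0; 0 0 0.045 0 0; 0 0 0 0 0; 0 0 0 0 200; 0 0 0 0 200; 0 0 0 0 200; 0 0 0 0 200' 25; python3 -m creep '0 0 0 0 200; 0 0 0 0 200; 0 0 0 0 200'
```

```text
time: 2.08
tcp_pos: [0.4926, 0.1787, 0.1166]
tool_rot: [[0.245, 0.969, 0.001], [0.969, -0.245, 0.0], [0.001, 0.001, -1.0]]
ft_force: [0.1, 0.0, 0.2]
gripper_width: 0.0577
gripper_force: 0.0
time: 2.45
tcp_pos: [0.492, 0.1786, 0.1156]
tool_rot: [[0.245, 0.969, -0.0], [0.969, -0.245, -0.0], [-0.0, -0.0, -1.0]]
ft_force: [-0.2, -0.2, 0.2]
gripper_width: 0.0274
gripper_force: 0.0
```

```bash
python3 -m creep '0 0 0 0 200; 0 0 0 0 200; 0 0 0 0 200'; python3 -m creep '0.005 0 0 0 200; 0.005 0 0.0004 0 200; 0.005 0 0.0006 0 200; 0.005 0 0.001 0 200; 0 0 0 0 200; 0 0 0 0 200'
python3 - <<'E'
from h import *
cv2.imwrite('pics/w2.png',robot.read_camera('wrist')[:,:,::-1]);cv2.imwrite('pics/sd2.png',robot.read_camera('side')[:,:,::-1])
a=cv2.imread('pics/sd2.png')[205:325,170:300];a=cv2.resize(a,None,fx=3.2,fy=4,interpolation=cv2.INTER_CUBIC)
b=cv2.resize(cv2.imread('pics/w2.png')[120:300,200:380],(380,480));cv2.imwrite('pics/c2.png',np.hstack([a,b]))
E
```

```text
time: 2.82
tcp_pos: [0.492, 0.1786, 0.1156]
tool_rot: [[0.245, 0.969, -0.0], [0.969, -0.245, -0.0], [-0.0, -0.0, -1.0]]
ft_force: [0.1, -0.6, -0.4]
gripper_width: 0.0222
gripper_force: 25.0
time: 3.58
tcp_pos: [0.497, 0.1974, 0.1144]
tool_rot: [[0.246, 0.969, -0.0], [0.969, -0.246, -0.001], [-0.001, 0.0, -1.0]]
ft_force: [-3.8, -4.8, 7.4]
gripper_width: 0.0222
gripper_force: 25.0
```

View pics/c2.png

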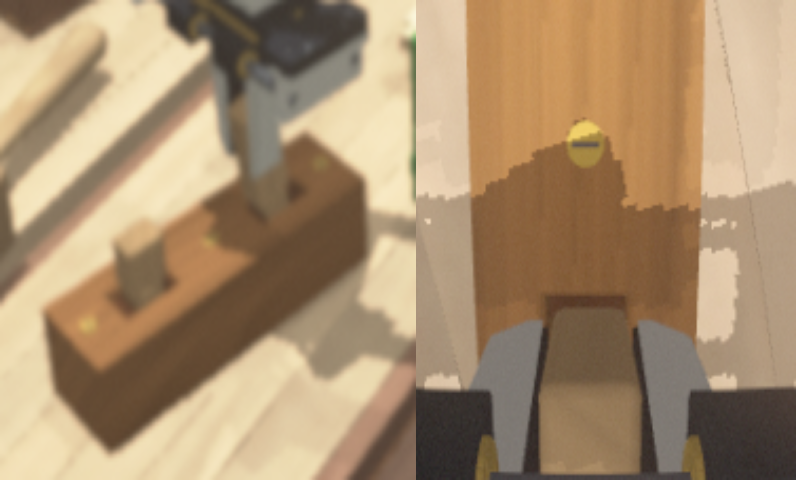

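The side crop shows the dog leaning left inside its slot. I'll add a touch more lean, then return to centre and go right.

```bash
python3 -m creep '0.0015 0 0 0 200; 0 0 0 0 200; 0 0 0 0 200'; python3 -m creep '-0.005 0 -0.001 0 200; -0.005 0 -0.0006 0 200; -0.005 0 -0.0004 0 200; -0.0065 0 0 0 200; 0 0 0 0 200; 0 0 0 0 200'
```

```text
time: 4.05
tcp_pos: [0.4972, 0.1984, 0.1142]
tool_rot: [[0.246, 0.969, -0.001], [0.969, -0.246, -0.002], [-0.002, -0.0, -1.0]]
ft_force: [-2.7, -6.0, 7.9]
gripper_width: 0.0219
gripper_force: 25.0
time: 4.8
tcp_pos: [0.4922, 0.1784, 0.1157]
tool_rot: [[0.246, 0.969, 0.0], [0.969, -0.246, -0.0], [-0.0, 0.0, -1.0]]
ft_force: [2.8, 3.3, 0.1]
gripper_width: 0.0218
gripper_force: 25.0
```

```bash
python3 -m creep '-0.005 0 0 0 200; -0.005 0 0.0004 0 200; -0.005 0 0.0006 0 200; -0.0065 0 0.001 0 200; 0 0 0 0 200; 0 0 0 0 200; 0 0 0 0 200'
python3 - <<'E'
from h import *
cv2.imwrite('pics/w3.png',robot.read_camera('wrist')[:,:,::-1]);cv2.imwrite('pics/sd3.png',robot.read_camera('side')[:,:,::-1])
a=cv2.imread('pics/sd3.png')[205:325,170:300];a=cv2.resize(a,None,fx=3.2,fy=4,interpolation=cv2.INTER_CUBIC)
b=cv2.resize(cv2.imread('pics/w3.png')[120:300,200:380],(380,480));cv2.imwrite('pics/c3.png',np.hstack([a,b]))
E
```

```text
time: 5.68
tcp_pos: [0.4873, 0.1584, 0.1145]
tool_rot: [[0.245, 0.969, 0.001], [0.969, -0.245, 0.001], [0.001, 0.001, -1.0]]
ft_force: [1.2, 5.8, 5.7]
gripper_width: 0.0219
gripper_force: 25.0
```

View pics/c3.png

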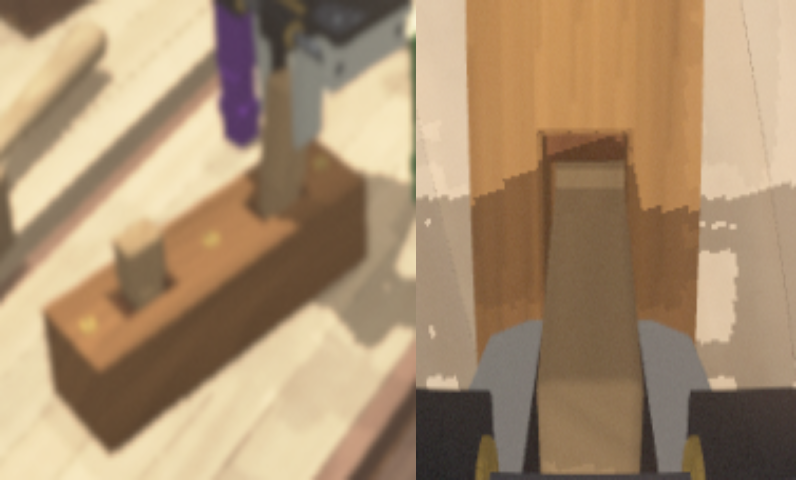

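The dog now leans clearly right, with the slot open on its left side in the wrist view. I'll return it to centre and try a small lift.

```bash
python3 -m creep '0.005 0 -0.001 0 200; 0.005 0 -0.0006 0 200; 0.005 0 -0.0004 0 200; 0.0065 0 0 0 200; 0 0 0 0 200'; python3 -m creep '0 0 -0.003 0 200; 0 0 -0.003 0 200; 0 0 -0.003 0 200; 0 0 0 0 200'
```

```text
time: 6.4
tcp_pos: [0.4919, 0.1792, 0.1153]
tool_rot: [[0.245, 0.97, -0.001], [0.97, -0.245, 0.0], [0.0, -0.001, -1.0]]
ft_force: [-0.8, -0.6, -1.1]
gripper_width: 0.0221
gripper_force: 25.0
time: 6.9
tcp_pos: [0.4904, 0.1784, 0.1205]
tool_rot: [[0.246, 0.969, -0.004], [0.969, -0.246, -0.0], [-0.001, -0.003, -1.0]]
ft_force: [9.6, 2.2, -31.3]
gripper_width: 0.0221
gripper_force: 24.9
```

```bash
python3 -m creep '0 0 0.003 0 200; 0 0 0.003 0 200; 0 0 0.003 0 200; 0 0 0 0 200'
python3 - <<'E'
from h import *
R=np.array([[.245,.969,0],[.969,-.245,0],[0,0,-1]])
for n,t,top,bot in(('L',[.497,.1974,.1144],264.4,235.5),('R',[.4873,.1584,.1145],263.6,190.5),('R181',[.4873,.1584,.1145],263.6,181)):
    s={'tcp_pos':np.array(t),'tool_rot':R};o=np.array([.492,.1786,0])
    # head +y face: top z and bottom z, stand-y coordinate about upright axis
    for z,p in((.135,top),(.068,bot),(.062,bot)):print(n,z,((R.T@(wcast(s,(287,p),z)-o))[0]-.015).round(4))
s=robot.state();print(s['ft_force'],s['wrist_torque'])
E
```

```text
time: 7.4
tcp_pos: [0.4924, 0.1784, 0.1159]
tool_rot: [[0.246, 0.969, 0.001], [0.969, -0.246, -0.0], [-0.0, 0.001, -1.0]]
ft_force: [1.0, -2.5, -3.8]
gripper_width: 0.0221
gripper_force: 25.0
L 0.135 0.0176
L 0.068 0.0066
L 0.062 0.0044
R 0.135 -0.0222
R 0.068 -0.0044
R 0.062 -0.0056
R181 0.135 -0.0222
R181 0.068 0.0016
R181 0.062 0.0005
[ 1.00671747 -2.49873149 -3.78397454] [-0.87467039 -0.08420657 -0.02183062]
```

The cheeks still hold at about 31 N of pull, so I lowered the dog back. The left lean measured only about 9–10°, so I'll rock again left then right, without the downward dip and a little further.

```bash
python3 -m creep '0.006 0 0 0 200; 0.006 0 0 0 200; 0.006 0 0 0 200; 0.003 0 0 0 200; 0 0 0 0 200; 0 0 0 0 200';python3 -m creep '0.002 0 0 0 200; 0 0 0 0 200; 0 0 0 0 200'
python3 - <<'E'
from h import *
cv2.imwrite('pics/w4.png',robot.read_camera('wrist')[:,:,::-1]);cv2.imwrite('pics/sd4.png',robot.read_camera('scene')[:,:,::-1])
a=cv2.imread('pics/sd4.png')[130:240,190:300];a=cv2.resize(a,(400,400),interpolation=cv2.INTER_CUBIC)
b=cv2.resize(cv2.imread('pics/w4.png')[120:300,200:380],(400,400));cv2.imwrite('pics/c4.png',np.hstack([a,b]))
E
```

```text
time: 8.15
tcp_pos: [0.4975, 0.1988, 0.1159]
tool_rot: [[0.245, 0.969, 0.0], [0.969, -0.245, -0.001], [-0.001, 0.001, -1.0]]
ft_force: [-0.7, -6.5, 0.7]
gripper_width: 0.0221
gripper_force: 25.0
time: 8.52
tcp_pos: [0.4979, 0.2005, 0.1158]
tool_rot: [[0.245, 0.969, 0.0], [0.969, -0.245, -0.001], [-0.001, 0.0, -1.0]]
ft_force: [-1.0, -8.7, 1.4]
gripper_width: 0.0217
gripper_force: 25.0
```

View pics/c4.png

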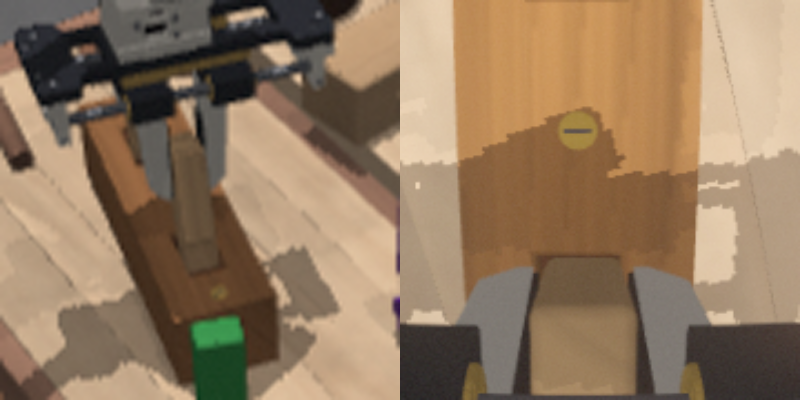

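The scene crop shows the dog leaning left by about 12°, with 8.7 N resisting. Now over to the right.

```bash
python3 -m creep '-0.006 0 0 0 200; -0.006 0 0 0 200; -0.006 0 0 0 200; -0.005 0 0 0 200; 0 0 0 0 200'; python3 -m creep '-0.006 0 0 0 200; -0.006 0 0 0 200; -0.006 0 0 0 200; -0.003 0 0 0 200; 0 0 0 0 200; 0 0 0 0 200'; python3 -m creep '-0.002 0 0 0 200; 0 0 0 0 200; 0 0 0 0 200';python3 -m creep '0.006 0 0 0 200; 0.006 0 0 0 200; 0.006 0 0 0 200; 0.005 0 0 0 200; 0 0 0 0 200'; python3 -m creep '0 0 -0.003 0 200; 0 0 -0.003 0 200; 0 0 -0.002 0 200; 0 0 0 0 200'
```

```text
time: 9.25
tcp_pos: [0.492, 0.1781, 0.1157]
tool_rot: [[0.246, 0.969, 0.0], [0.969, -0.246, -0.0], [-0.0, 0.0, -1.0]]
ft_force: [0.7, 1.2, 1.3]
gripper_width: 0.0219
gripper_force: 25.0
time: 10.0
tcp_pos: [0.4869, 0.1581, 0.1156]
tool_rot: [[0.246, 0.969, 0.0], [0.969, -0.246, 0.0], [0.0, 0.0, -1.0]]
ft_force: [1.9, 4.1, 1.9]
gripper_width: 0.0219
gripper_force: 25.0
time: 10.38
tcp_pos: [0.4865, 0.1567, 0.1156]
tool_rot: [[0.245, 0.969, 0.001], [0.969, -0.245, 0.001], [0.001, 0.0, -1.0]]
ft_force: [2.4, 7.6, 0.3]
gripper_width: 0.0219
gripper_force: 25.0
time: 11.0
tcp_pos: [0.4919, 0.179, 0.1152]
tool_rot: [[0.245, 0.97, -0.001], [0.97, -0.245, 0.0], [-0.0, -0.001, -1.0]]
ft_force: [1.0, -1.8, -0.4]
gripper_width: 0.022
gripper_force: 25.0
time: 11.5
tcp_pos: [0.4921, 0.1785, 0.124]
tool_rot: [[0.246, 0.969, 0.0], [0.969, -0.246, -0.0], [0.0, 0.0, -1.0]]
ft_force: [-1.2, -2.8, -0.6]
gripper_width: 0.0219
gripper_force: 25.0
```

It's free: lifted 8.8 mm with no resisting force. Now I draw it out and carry it over to the board.

```bash
python3 -m creep '0 0 -0.03 0 200; 0 0 -0.04 0 200; 0 0 -0.04 0 200; 0 0 -0.04 0 200; 0 0 0 0 200'; python3 -m creep '-0.03 0.008 0 0 200; -0.05 0.0135 0 0 200; -0.05 0.0135 0 0 200; -0.05 0.0135 0 0 200; -0.05 0.0135 0 0 200; -0.05 0.0135 0 0 200; -0.05 0.0135 0 0 200; -0.0445 0.012 0 0 200';  python3 -m creep '0 0 0 -0.125 200; 0 0 0 -0.125 200; 0 0 0 -0.05 200; 0 0 0 0 200'
python3 - <<'E'
from h import *
s=robot.state()
for n in('side','scene','wrist'):cv2.imwrite(f'pics/{n}5.png',robot.read_camera(n)[:,:,::-1])
a=cv2.resize(cv2.imread('pics/side5.png')[90:240,270:400],(400,461));b=cv2.resize(cv2.imread('pics/scene5.png')[170:390,260:450],(400,461))
cv2.imwrite('pics/c5.png',np.hstack([a,b]))
E
```

```text
time: 12.12
tcp_pos: [0.4942, 0.1794, 0.2782]
tool_rot: [[0.245, 0.969, 0.008], [0.969, -0.245, 0.003], [0.004, 0.007, -1.0]]
ft_force: [-0.4, 0.6, -2.5]
gripper_width: 0.0217
gripper_force: 25.0
time: 13.12
tcp_pos: [0.4976, -0.2108, 0.2721]
tool_rot: [[0.246, 0.969, -0.001], [0.969, -0.246, 0.001], [0.001, -0.001, -1.0]]
ft_force: [-0.2, 0.6, -1.0]
gripper_width: 0.0217
gripper_force: 25.0
time: 13.62
tcp_pos: [0.4977, -0.209, 0.2722]
tool_rot: [[-0.052, 0.999, -0.001], [0.999, 0.052, 0.001], [0.001, -0.001, -1.0]]
ft_force: [0.2, 0.8, -1.2]
gripper_width: 0.0219
gripper_force: 25.0
```

View pics/c5.png

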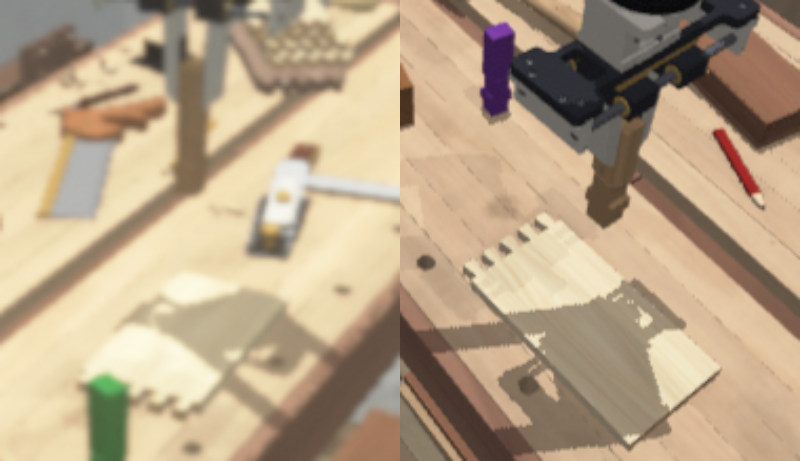

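```bash
python3 - <<'E'
from h import *
def proj(n,P):
    m=robot.camera_model(n);q=np.array(m['orientation']).T@(np.array(P)-m['position']);return np.round([m['cx']+m['fx']*q[0]/q[2],m['cy']+m['fy']*q[1]/q[2]],1)
R=np.array(robot.state()['tool_rot']);g=np.array(robot.state()['tcp_pos'])+[0,0,.002]
for n in('scene','side'):
  for t in(-8,0,8):
    u=np.array([0,np.sin(np.radians(t)),-np.cos(np.radians(t))]);print(n,'foot to +y by deg',t,proj(n,g+u*.03),proj(n,g+u*.105))
a=cv2.resize(cv2.imread('pics/side5.png')[90:165,305:360],None,fx=7,fy=7);b=cv2.resize(cv2.imread('pics/scene5.png')[210:285,335:385],None,fx=7,fy=7)
cv2.imwrite('pics/c6.png',np.hstack([a,b]))
E
```

```text
scene foot to +y by deg -8 [362.4 246.6] [361.1 277.3]
scene foot to +y by deg 0 [360.7 245.2] [355.6 272.4]
scene foot to +y by deg 8 [359.1 243.6] [350.4 266.9]
side foot to +y by deg -8 [332.8 125.6] [333.5 148.8]
side foot to +y by deg 0 [332.1 126.2] [331.1 151. ]
side foot to +y by deg 8 [331.4 126.6] [328.7 152.5]
```

View pics/c6.png

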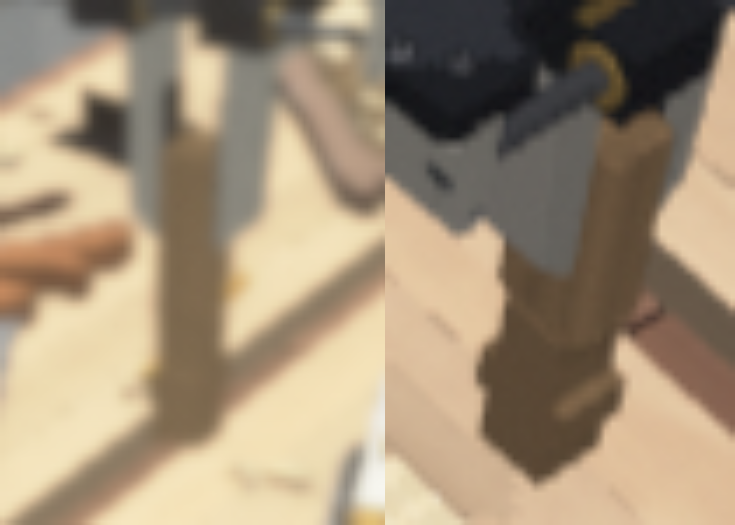

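The dog hangs upright: the foot centre is at scene (357,273) against (356,272) expected, within about 2°. Lowering it onto the board.

```bash
python3 -m creep '0 0 0.04 0 200; 0 0 0.045 0 200; 0 0 0.04 0 200; 0 0 0.015 0 200; 0 0 0 0 200; 0 0 0 0 200'; python3 -m creep '0 0 0.004 0 200; 0 0 0.002 0 200; 0 0 0.002 0 200; 0 0 0 0 200'
```

```text
time: 14.52
tcp_pos: [0.4993, -0.2099, 0.1358]
tool_rot: [[-0.052, 0.999, 0.003], [0.999, 0.052, -0.001], [-0.002, 0.003, -1.0]]
ft_force: [0.5, -0.4, -0.9]
gripper_width: 0.0218
gripper_force: 25.0
time: 15.02
tcp_pos: [0.4979, -0.2092, 0.1254]
tool_rot: [[-0.052, 0.999, -0.0], [0.999, 0.052, 0.0], [0.0, -0.0, -1.0]]
ft_force: [-0.3, 0.1, -2.1]
gripper_width: 0.0216
gripper_force: 25.0
```

```bash
python3 -m creep '0 0 0.002 0 200; 0 0 0 0 200; 0 0 0 0 200'
```

```text
time: 15.4
tcp_pos: [0.498, -0.2093, 0.1236]
tool_rot: [[-0.052, 0.999, -0.0], [0.999, 0.052, -0.0], [-0.0, -0.0, -1.0]]
ft_force: [-0.3, 0.3, -0.8]
gripper_width: 0.0218
gripper_force: 25.0
```

```bash
python3 -m creep '0 0 0.002 0 200; 0 0 0.002 0 200; 0 0 0.002 0 200; 0 0 0 0 200; 0 0 0 0 200'; python3 -m creep '0 0 0.0015 0 200; 0 0 0 0 200; 0 0 0 0 200'
```

```text
time: 16.02
tcp_pos: [0.4981, -0.2092, 0.1177]
tool_rot: [[-0.052, 0.999, 0.0], [0.999, 0.052, -0.0], [-0.0, 0.0, -1.0]]
ft_force: [0.2, -0.4, -1.7]
gripper_width: 0.0224
gripper_force: 25.0
time: 16.4
tcp_pos: [0.4981, -0.2092, 0.1161]
tool_rot: [[-0.052, 0.999, -0.0], [0.999, 0.052, -0.0], [-0.0, -0.0, -1.0]]
ft_force: [-0.6, -0.3, -1.8]
gripper_width: 0.0217
gripper_force: 25.0
```

```bash
python3 -m creep '0 0 0.0015 0 200; 0 0 0 0 200; 0 0 0 0 200'; python3 -m creep '0 0 0.0015 0 200; 0 0 0 0 200; 0 0 0 0 200'
```

```text
time: 16.77
tcp_pos: [0.4983, -0.2094, 0.1158]
tool_rot: [[-0.052, 0.999, 0.001], [0.999, 0.052, -0.0], [-0.0, 0.001, -1.0]]
ft_force: [-3.0, 2.3, 7.2]
gripper_width: 0.0219
gripper_force: 25.0
time: 17.15
tcp_pos: [0.4986, -0.2098, 0.1158]
tool_rot: [[-0.052, 0.999, 0.001], [0.999, 0.052, -0.001], [-0.001, 0.001, -1.0]]
ft_force: [-5.9, 1.3, 17.0]
gripper_width: 0.0219
gripper_force: 25.0
```

The foot is on the board, pressed with 17 N. I ease the grip so it seats flat, then open.

```bash
python3 -m creep '0 0 0 0 200; 0 0 -0.0015 0 200; 0 0 0 0 200; 0 0 0 0 200' 6; python3 -m creep '0 0 0 0 170; 0 0 0 0 130; 0 0 0 0 60; 0 0 0 0 60; 0 0 0 0 0; 0 0 0 0 0; 0 0 0 0 0; 0 0 0 0 0'; python3 -m creep '0 0 -0.02 0 0; 0 0 -0.04 0 0; 0 0 -0.05 0 0; 0 0 -0.04 0 0; 0 0 0 0 0; 0 0 0 0 0'
python3 - <<'E'
from h import *
for n in('scene','side'):cv2.imwrite(f'pics/{n}7.png',robot.read_camera(n)[:,:,::-1])
a=cv2.resize(cv2.imread('pics/scene7.png')[140:390,200:430],(400,435));b=cv2.resize(cv2.imread('pics/side7.png')[130:320,170:390],(400,435))
cv2.imwrite('pics/c7.png',np.hstack([a,b]))
E
```

```text
time: 17.65
tcp_pos: [0.4984, -0.2094, 0.1152]
tool_rot: [[-0.052, 0.999, 0.001], [0.999, 0.052, -0.0], [-0.0, 0.001, -1.0]]
ft_force: [-0.6, 0.9, 5.2]
gripper_width: 0.0218
gripper_force: 6.0
time: 18.65
tcp_pos: [0.498, -0.2092, 0.1146]
tool_rot: [[-0.052, 0.999, -0.0], [0.999, 0.052, 0.0], [0.0, -0.0, -1.0]]
ft_force: [-0.4, -0.2, -0.7]
gripper_width: 0.0922
gripper_force: 0.0
time: 19.4
tcp_pos: [0.4978, -0.2091, 0.264]
tool_rot: [[-0.052, 0.999, -0.001], [0.999, 0.052, 0.0], [0.0, -0.001, -1.0]]
ft_force: [0.5, 0.4, -0.9]
gripper_width: 0.0927
gripper_force: 0.0
```

View pics/c7.png

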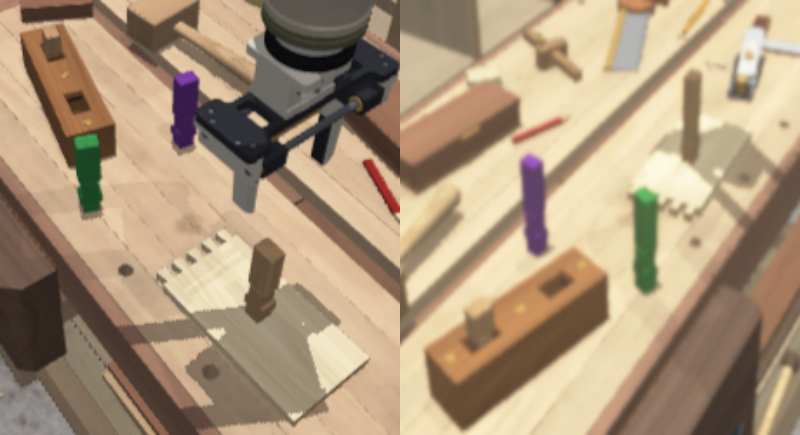

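The final picture shows the tall dog standing upright on the board (scene crop about (262,280)). The short dog is still in its slot, both look-alikes are untouched, and the gripper is clear.

```bash
python3 -c "from station import robot; print(robot.close_job())"
```

```text
the job is handed in; nothing more can be done
None
```

The tall dog stands upright and released on the pine board, with the short dog still in its slot; the first left-then-right rock didn't free it (a test lift met about 31 N), so I rocked left then right again a little further, and handed the job in at about 19.5 s (no verdict returned).

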